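Hang the washed tumbler on the slanted drying peg

ROBOT

A 6-joint arm with a two-finger parallel gripper is mounted at the origin on the work surface. World frame = base frame: x ahead of the robot, y to its left, z up, the work surface at z = 0. Lengths are in m, angles in rad, forces in N, time in s.
With the tool pointing down it reaches from about 0.35 to 0.975 m from the base axis. Payload 4.9 kg.
Tool frame: the origin (TCP) lies at the very end of the fingers, on their centre line; the grasp point (between the pads) lies 19 mm behind it (manip.hold_point_z is the distance from the TCP to the grasp point, in m); z points along the fingers, y is the direction in which the jaws open and shut (so a half turn about z gives the same grasp; the last joint's range is limited). The gripper opens to 85 mm and grips with 20 to 120 N. Pads are 22 mm wide; open, the fingers measure 114 mm over their backs; the gripper's body (76 mm by 85 mm) begins 54 mm behind the grasp point. The pads swing forward as they close: fully open they stand 13 mm farther back than shut.
Start: joints at [-1.241, 0.053, 1.613, -0, 1.476, -0.119], TCP at [0.271, -0.563, 0.195] pointing down, gripper open.
Joint ranges: [-3.01, 3.01], [-1.01, 2.22], [0.06, 2.58], [-1.02, 4.17], [0.09, 2.62], [-3.14, 3.14]. Speed limits (rad/s): [2.57, 2.57, 3.14, 3.14, 3.14, 3.14].

INTERFACE

Orientations are given as a unit quaternion [w, x, y, z].
In Python, from plant import manip gives the robot as it stands. The module is installed in compiled form; this text tells all that it offers.
- The arm moves only by the shell command python3 -m creep 'ROWS'. ROWS is JSON, a list of rows, each a list of 7 numbers: the turn, a rotation vector about the tool's x, y, z in degrees, then the shift along the tool's x, y, z in m, then the opening, from 0 (shut) to 1 (fully open). In form: [[ax, ay, az, tx, ty, tz, jaw], ...]. A call has 1 to 20 rows; each row shifts and turns the commanded pose from where the row before left it, along the tool's axes as they then stand; what a row does not reach is not made up. A row lasts 1/12 s, in which the tool goes at most 41.7 mm and 7.16 degrees, less where a joint would pass 70% of its speed; a pose out of reach is approached as far as the arm can. A call is refused whole if a number of a shift passes 0.0417 or a number of a turn 7.16, either way. A call with a gripper value outside its range is refused whole. The fingers move at their own pace and stop on an object; the grip force is fixed at half the most. Time passes only in rows, so rows that do not move let the fingers close. It gives the time, the measured TCP pose, the force and the opening at its end, in the units of the state.
- manip.state(): the state, without advancing time (a new reading comes with each control period).
- manip.grab_frame(name): name is "side" or "top" or "wrist"; returns the picture (480x640x3 uint8, blue, green, red); there is no depth.
- manip.get_calibration(name): a dict with "fx", "fy", "cx", "cy" (pixels), "dist" ([k1, k2, p1, p2, k3] as OpenCV has them; the pictures are not rectified), "xyz" and "attitude" of the camera in the world. Camera axes: x right, y down, z forward; pixel columns grow to the right and rows downward; lengths in m; the calibration is good to about 2 mm. A picture is of the moment at which its call begins: read the wrist's pose just before it. get_calibration takes no time and is no camera call; for the wrist camera it gives the pose at the moment of the call.
- manip.job_done(): hands the job in, once; it reports no verdict.
Trained networks look in the newest picture that a camera, given by its name, has taken for a name from the list of things; names that differ only in an ending like _2 or _b are one class to them, and where a whole thing is asked for, a point or a joint stands for the part that bears it (a point fixed in the world has none). Each returns a list of dicts, best first, with "confidence" (0 to 1); they miss things now and then, are a little off and sometimes report something else, mostly with a low value. They report only what shows in the picture. A call takes as long as a camera call. They do not tell look-alikes from the thing itself.
- manip.cut_out(target, camera): "pixels" (480x640 bool, what is visible of it) and "rect" ([left, top, right, bottom] in pixels, round what is visible of it).
The state is a dict: "time": time; "joint_pos": joint angles; "joint_vel": joint speeds; "joint_efforts": joint torques, N m; "tool_pos": TCP position; "tool_rot": TCP orientation; "contact_force": force on the tool from outside, world axes, zero at the start; "ft_torque": the same for the moment, N m; "gripper_width": opening from 0.0 (shut) to 1.0 (fully open).
Only numpy, scipy, OpenCV 4.12 (cv2) and the standard library are available. Lean on these libraries where they do the work, as an engineer would, in place of code of your own. Each camera call takes 0.05 s, during which the arm holds its last target.

TASK

Take the green tumbler off the draining tray and slip it, mouth first, along the slanted wooden peg of the drying stand, then push the orange stop ring down the peg with the tumbler's rim until the ring is fully home at the foot, and leave the tumbler hanging there by itself. Press gently, never with more than 25 N, touch the stand only with the tumbler and not with the gripper, and leave everything else where it stands.

Things in the scene. Friction and masses are not known exactly. Their poses are not given: they have to be found in the camera images.
- tumbler: Slim green insulated tumbler (steel band at the mouth, black band at the closed end), upside down on the 6 mm thick steel draining tray. Straight and round: outside diameter 47 mm, bore 37 mm, 130 mm long, 120 mm deep inside, about 0.2 kg. Origin: centre of the mouth; z axis from the mouth to the closed end (up at the start).
- mouth (a point): Centre of the tumbler's mouth, the same point and axes as tumbler.
- stand: Drying stand, bolted down: grey base plate 170 x 120 x 18 mm with a slanted steel socket, 52 mm thick, that carries the wooden peg. Origin on the work surface, 125 mm straight below peg_seat; the peg leans to the stand's -x side.
- peg_seat (a point): Where the centre of the tumbler's mouth must end up: on the peg's axis at its foot, 10 mm above a steel flange. z axis: out along the peg (30 degrees from vertical, roughly towards the robot). With the orange ring fully down on the flange, the ring's top face is exactly here. The point moves with the peg.
- peg_tip (a point): Top of the peg's ball-shaped end, on the axis, 95 mm from peg_seat; same axes. The peg is a plain wooden dowel of 32 mm diameter and goes into the tumbler's bore with 2.5 mm to spare all round. An orange stop ring (53 mm wide, 10 mm thick) grips it: at the start the ring's top face is 20 to 35 mm above peg_seat (not measured).
- peg: Peg with flange; same origin and axes as peg_seat. Pushed along its axis it sinks on a spring, several mm before the ring slides and 22 mm at most, and springs back when let go. The ring slides down at about 8 N and stays where left. So fully down is to be felt: the push stays near 8 N while the ring slides, then climbs about 0.8 N per mm; 12 to 14 N is enough.
- beaker: Bystander: white ceramic beaker upside down on the tray, 66 mm wide at the foot and 95 mm high. Origin: centre of its underside.
- glass: Bystander: amber glass upside down on the tray, 64 mm wide and 85 mm high. Origin: centre of its underside.
- soap: Bystander: green soap bottle with black cap, 56 mm wide, 160 mm high, at the back. Origin: centre of its underside.
- jar: Bystander: amber storage jar, 72 mm wide, 90 mm high, at the back. Origin: centre of its underside.
- mug: Bystander: blue mug, 80 mm wide, 90 mm high, at the left. Origin: centre of its underside.
- brush: Bystander: washing-up brush lying at the left. Origin: on its long axis, at its underside.
- pear: Bystander: yellow pear on a wooden board, back left. Origin: centre of its underside.
There are look-alikes about, which are no part of the job. What is shaped like the tumbler but blue is not meant.

How it is judged:
By the outcome, as a careful person would: the job done as asked, in the order asked, and still so for the second after the job is handed in, with the robot touching nothing.
It also fails if it takes over 53 s, if anything falls off the work surface, if the arm or the gripper's body presses on something with over 40 N, if the wrist force passes 120 N, or if a joint passes its speed limit or range.

## Working session

There is one attempt and no reset: what is moved stays moved. The work goes in short steps, Python scripts to look and compute and a shell command to move; the robot and the scene stay as the last step left them, time stands still between calls to the robot, and variables do not carry over. Pictures are saved under pics/ and viewed, and the job is handed in when it is done.

```bash
mkdir -p pics; ls; python3 - <<'E'
from plant import manip
import cv2
s=manip.state(); print(s); print(manip.hold_point_z)
for c in ("side","top","wrist"):
    print(c,manip.get_calibration(c))
    cv2.imwrite(f"pics/{c}0.png",manip.grab_frame(c))
E
```

```text
pics
{'time': 0.0, 'joint_pos': array([-1.24096044e+00,  5.33791425e-02,  1.61429609e+00, -8.40441578e-06,
        1.47596481e+00, -1.18969587e-01]), 'joint_vel': array([-0.00144923, -0.00110735, -0.00110785,  0.00037309, -0.00019877,
        0.00012151]), 'joint_efforts': array([ 3.80016199e-04, -3.93680406e+01, -3.70179570e+01, -1.20095483e-04,
        6.93428257e-03,  1.21029203e-05]), 'tool_pos': array([ 0.27097174, -0.56244108,  0.19404801]), 'tool_rot': array([-1.01756964e-03,  9.74926586e-01,  2.22524392e-01, -1.11891159e-04]), 'contact_force': array([ 0.01641933,  0.18845827, -0.83572962]), 'ft_torque': array([-0.0403481 ,  0.02460853,  0.03489202]), 'gripper_width': 0.9985004134192454}
0.0187
side {'fx': 480.52392596347755, 'fy': 480.52392596347755, 'cx': 318.8007440073373, 'cy': 242.54789427244918, 'dist': array([0.02074087, 0.        , 0.        , 0.        , 0.        ]), 'xyz': array([0.12604945, 0.61025685, 0.80152678]), 'attitude': array([ 0.12053205, -0.29757839,  0.86564005, -0.38416979])}
top {'fx': 513.23394257956, 'fy': 513.23394257956, 'cx': 321.44277967167716, 'cy': 236.21620188674436, 'dist': array([-0.07279673,  0.        ,  0.        ,  0.        ,  0.        ]), 'xyz': array([0.40817379, 0.04496311, 1.25041636]), 'attitude': array([-0.0443061 ,  0.71235451, -0.69939601,  0.0378582 ])}
wrist {'fx': 339.6164984551548, 'fy': 339.6164984551548, 'cx': 317.31030115838587, 'cy': 239.75901134295458, 'dist': array([-0.03580526,  0.        ,  0.        ,  0.        ,  0.        ]), 'xyz': array([ 0.33146695, -0.53287439,  0.37322889]), 'attitude': array([ 0.11232001,  0.83939893, -0.52693989, -0.07161007])}
```

View pics/side0.png

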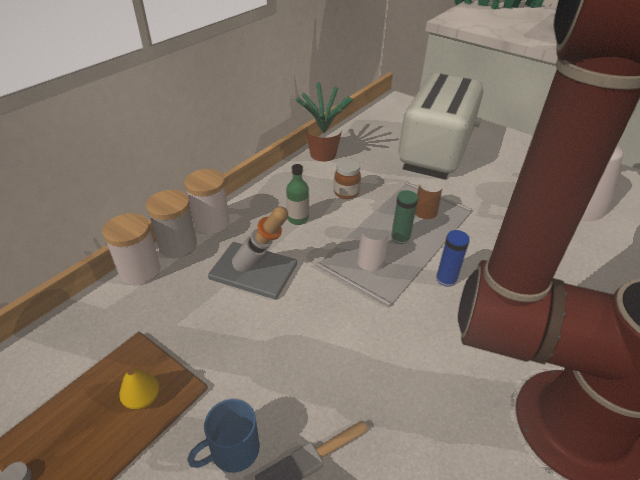

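View pics/top0.png

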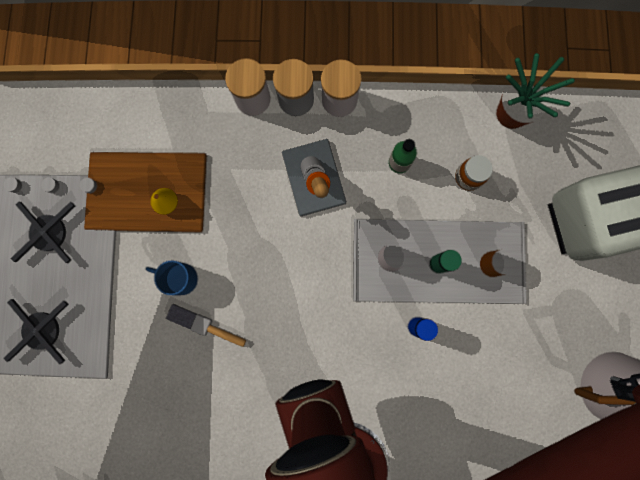

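View pics/wrist0.png

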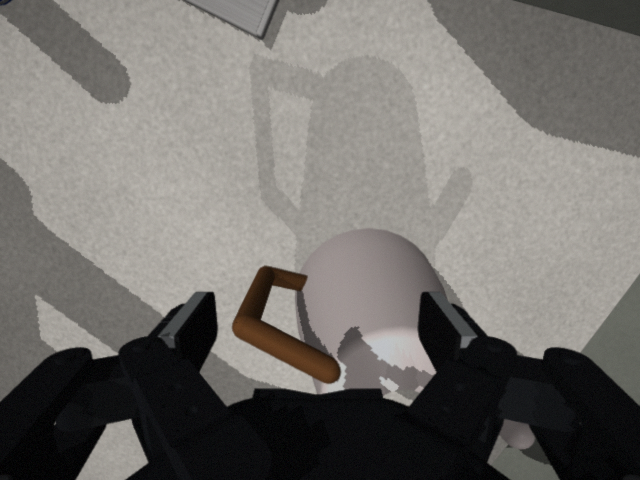

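```bash
cat > h.py <<'E'
from plant import manip
import cv2, numpy as np
from scipy.spatial.transform import Rotation as R
from scipy.optimize import least_squares
def Rq(q): return R.from_quat([q[1],q[2],q[3],q[0]]).as_matrix()
def cam(name):
    c=manip.get_calibration(name)
    K=np.array([[c['fx'],0,c['cx']],[0,c['fy'],c['cy']],[0,0,1]])
    return dict(K=K,d=np.array(c['dist']),t=np.array(c['xyz']),R=Rq(c['attitude']))
def proj(c,P):
    P=np.atleast_2d(P); r=cv2.Rodrigues(c['R'].T)[0]
    return cv2.projectPoints(P.astype(float),r,-c['R'].T@c['t'],c['K'],c['d'])[0].reshape(-1,2)
def ray(c,uv):
    n=cv2.undistortPoints(np.array(uv,float).reshape(-1,1,2),c['K'],c['d']).reshape(-1,2)
    v=np.c_[n,np.ones(len(n))]@c['R'].T
    return v/np.linalg.norm(v,axis=1)[:,None]
def atz(c,uv,z):
    v=ray(c,uv); return c['t']+v*((z-c['t'][2])/v[:,2])[:,None]
E
python3 - <<'E'
from h import *
np.set_printoptions(precision=4,suppress=True)
M={}
for c in ("side","top"):
    img=manip.grab_frame(c); ov=img.copy()
    for n in ("tumbler","stand","peg","beaker","glass"):
        for k,r in enumerate(manip.cut_out(n,c)[:3]):
            print(c,n,k,round(r['confidence'],2),r['rect'],r['pixels'].sum())
            if k==0 or n=='tumbler': M[f'{c}_{n}_{k}']=r['pixels']
            if k==0:
                cs,_=cv2.findContours(r['pixels'].astype(np.uint8),0,1); cv2.drawContours(ov,cs,-1,(0,0,255),1)
    x0,y0=(200,60) if c=='side' else (260,120)
    cv2.imwrite(f"pics/{c}1.png",cv2.resize(ov[y0:y0+230,x0:x0+290],None,fx=2.6,fy=2.6,interpolation=cv2.INTER_CUBIC))
np.savez('m.npz',**M)
E
```

```text
side tumbler 0 0.81 [393.1, 190.7, 417.7, 244.0] 1021
side tumbler 1 0.81 [435.9, 231.5, 472.0, 286.4] 1217
side tumbler 2 0.19 [356.5, 233.5, 386.9, 271.6] 849
side stand 0 0.6 [210.2, 205.9, 295.4, 299.5] 4219
side stand 1 0.32 [357.0, 230.8, 385.5, 268.9] 781
side peg 0 0.74 [253.2, 206.2, 289.8, 250.3] 938
side peg 1 0.73 [394.1, 190.4, 416.4, 241.9] 1043
side peg 2 0.61 [330.2, 155.8, 360.2, 198.0] 1013
side beaker 0 0.96 [358.6, 229.7, 386.9, 271.3] 857
side glass 0 0.84 [414.8, 185.6, 443.8, 216.9] 621
top tumbler 0 0.96 [430.2, 248.3, 459.4, 273.7] 540
top tumbler 1 0.65 [407.6, 316.5, 439.1, 339.2] 556
top tumbler 2 0.19 [304.5, 165.6, 328.9, 197.5] 542
top stand 0 0.86 [281.4, 137.6, 348.5, 217.9] 3380
top peg 0 0.6 [306.6, 168.1, 332.6, 192.7] 550
top beaker 0 0.49 [459.9, 155.2, 489.3, 192.5] 964
top glass 0 0.86 [482.3, 250.1, 503.2, 278.8] 296
```

View pics/side1.png

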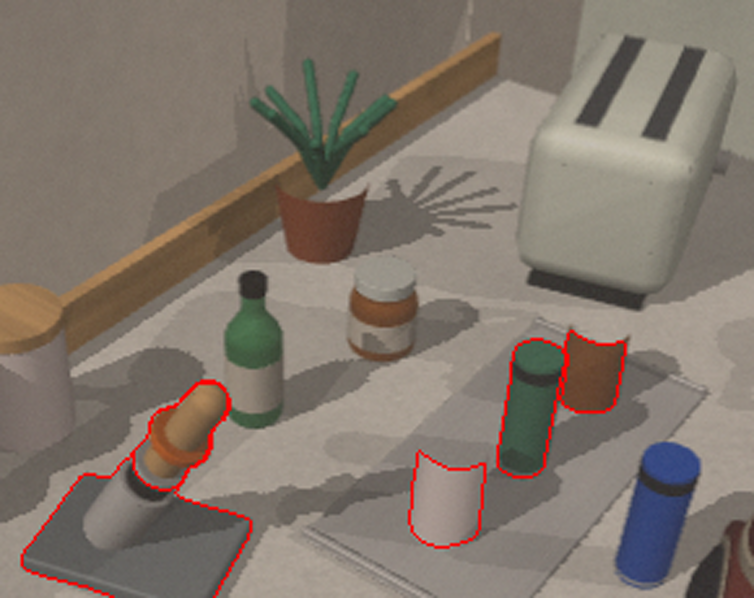

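View pics/top1.png

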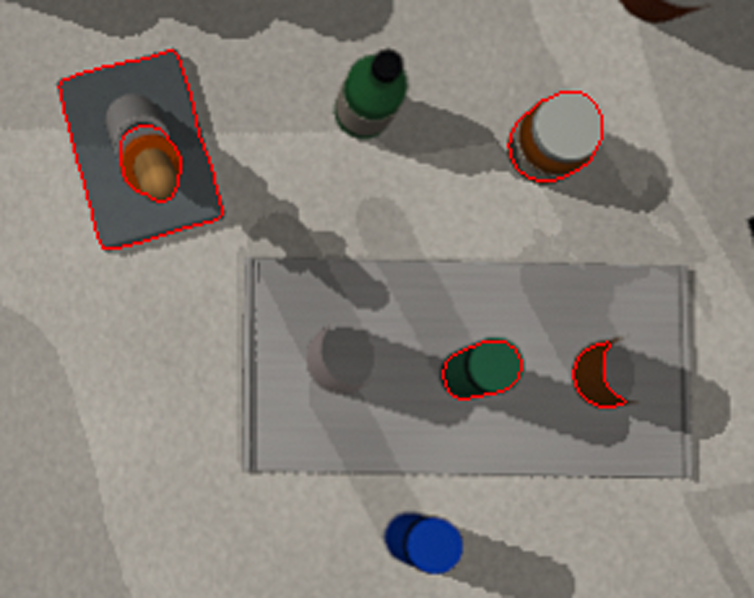

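```bash
cat >> h.py <<'E'
def cyl(p,a,r,h0,h1,n=48,m=2):
    a=a/np.linalg.norm(a); u=np.cross(a,[0.3,1,0.1]); u/=np.linalg.norm(u); w=np.cross(a,u)
    th=np.linspace(0,2*np.pi,n,endpoint=False)
    return np.vstack([p+a*h+r*(np.cos(th)[:,None]*u+np.sin(th)[:,None]*w) for h in np.linspace(h0,h1,m)])
def ball(p,r):
    i=np.arange(300)+.5; ph=np.arccos(1-2*i/300); th=np.pi*(1+5**.5)*i
    return p+r*np.c_[np.cos(th)*np.sin(ph),np.sin(th)*np.sin(ph),np.cos(ph)]
def hull(c,P): return cv2.convexHull(proj(c,P).astype(np.float32)).reshape(-1,2)
def outline(mask):
    cs,_=cv2.findContours(mask.astype(np.uint8),cv2.RETR_EXTERNAL,cv2.CHAIN_APPROX_NONE)
    return max(cs,key=len).reshape(-1,2).astype(float)
def sd(h,pts): return np.array([cv2.pointPolygonTest(h.reshape(-1,1,2),(float(x),float(y)),True) for x,y in pts])
E
python3 - <<'E'
from h import *
np.set_printoptions(precision=4,suppress=True)
C={c:cam(c) for c in('side','top')}; M=np.load('m.npz')
def res(p):
    out=[]
    P=cyl(np.array([p[0],p[1],.006]),np.array([0,0,1.]),.0235,0,.13)
    for c in C: out.append(sd(hull(C[c],P),outline(M[c+'_tumbler_0']))-0.5)
    return np.concatenate(out)
g=atz(C['top'],[[440,263]],.03)[0]
f=least_squares(res,g[:2],loss='soft_l1',diff_step=1e-3); print('tumbler',f.x,np.sqrt(np.mean(f.fun**2)))
for c in C:
  o=outline(M[c+'_tumbler_0']); 
  P=cyl(np.array([f.x[0],f.x[1],.006]),np.array([0,0,1.]),.0235,0,.13); e=sd(hull(C[c],P),o);print(c,e.mean(),e.std())
# stand corners
for c in C:
    img=cv2.undistort; 
for n,uv in dict(plate=[[282.5,151.5],[328,139],[345,203],[300.5,216]]).items():
    print(atz(C['top'],uv,.018))
print('side bl',atz(C['side'],[[208.5,274],[232.5,242.5],[297,260.5],[273,290]],.018))
print('tipball top',atz(C['top'],[[320,187]],.125+.079*.866))
print('soap,jar,beaker,glass',atz(C['top'],[[403,158],[470,175],[393,258],[494,263]],.08))
for c,(x,y,w,h) in dict(side=(235,195,70,70),top=(285,150,60,60)).items():
    cv2.imwrite(f'pics/{c}_peg.png',cv2.resize(manip.grab_frame(c)[y:y+h,x:x+w],None,fx=8,fy=8,interpolation=cv2.INTER_CUBIC))
E
```

```text
tumbler [ 0.4932 -0.2266] 0.8665111917685345
side 0.6169276210030512 0.5691770962259073
top 1.119034604285084 1.028653715139114
[[0.7612 0.1578 0.018 ]
 [0.7949 0.0459 0.018 ]
 [0.6345 0.0017 0.018 ]
 [0.6005 0.1094 0.018 ]]
side bl [[0.7624 0.1591 0.018 ]
 [0.7949 0.0516 0.018 ]
 [0.6351 0.0027 0.018 ]
 [0.6181 0.1056 0.018 ]]
tipball top [[0.6354 0.0608 0.1934]]
soap,jar,beaker,glass [[ 0.7327 -0.1307  0.08  ]
 [ 0.6952 -0.2879  0.08  ]
 [ 0.4976 -0.1075  0.08  ]
 [ 0.49   -0.3403  0.08  ]]
```

View pics/side_peg.png

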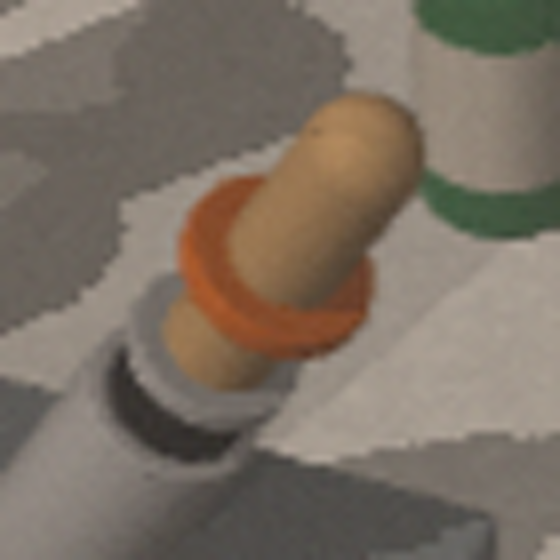

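View pics/top_peg.png

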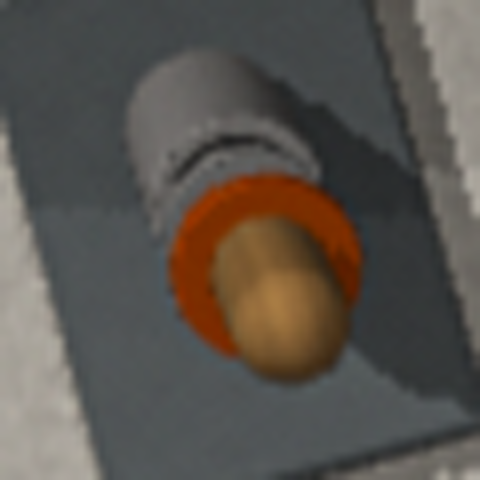

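```bash
cat > fitpeg.py <<'E'
from h import *
from scipy.optimize import minimize
np.set_printoptions(precision=4,suppress=True)
S=8
def labels(img,box):
    x,y,w,h=box
    big=cv2.resize(img[y:y+h,x:x+w],None,fx=S,fy=S,interpolation=cv2.INTER_CUBIC)
    hsv=cv2.cvtColor(big,cv2.COLOR_BGR2HSV); H,Sa,V=[hsv[...,i].astype(int) for i in range(3)]
    ring=(H<=10)&(Sa>165)&(V>60); col=(Sa>85)&(H<28)&(V>50)
    return ring,col&~ring
def render(c,box,p):
    x,y,w,h=box; s=p[3]; yaw=p[2]
    a=np.array([-.5*np.cos(yaw),-.5*np.sin(yaw),.75**.5]); seat=np.array([p[0],p[1],p[4] if len(p)>4 else .125])
    def poly(P,v):
        q=(hull(c,P)-[x,y]+.5)*S-.5; cv2.fillConvexPoly(im,np.round(q*16).astype(np.int32),v,shift=4)
    im=np.zeros((h*S,w*S),np.uint8)
    poly(cyl(seat,a,.016,-.01,.05),1); poly(cyl(seat,a,.0265,s-.01,s),2)
    poly(np.vstack([cyl(seat,a,.016,s,.079),ball(seat+a*.079,.016)]),1)
    return im
E
python3 - <<'E'
from fitpeg import *
B=dict(side=(250,200,45,47),top=(300,165,35,38))
C={c:cam(c) for c in B}; L={c:labels(manip.grab_frame(c),B[c]) for c in B}
def cost(p,cams=('side','top')):
    t=0
    for c in cams:
        im=render(C[c],B[c],p); r,w=L[c]; t+=((im==2)!=r).mean()+((im==1)!=w).mean()
    return t
for cams in (('side','top'),('side',),('top',)):
    best=None
    for y0 in (.2,.3,.4):
        f=minimize(cost,[.673,.072,y0,.028],args=(cams,),method='Nelder-Mead',options=dict(initial_simplex=np.array([.673,.072,y0,.028])+np.vstack([np.zeros(4),np.diag([.008,.008,.1,.006])]),xatol=1e-5,fatol=1e-6))
        if best is None or f.fun<best.fun: best=f
    print(cams,best.x,np.degrees(best.x[2]),best.fun)
    if len(cams)==2: keep=best.x
for c in B:
    im=render(C[c],B[c],keep); r,w=L[c]
    v=np.zeros(im.shape+(3,),np.uint8); v[r]=(0,100,255); v[w]=(100,160,200)
    for k in (1,2):
        cs,_=cv2.findContours((im==k).astype(np.uint8),0,1); cv2.drawContours(v,cs,-1,(255,255,255),1)
    cv2.imwrite(f'pics/{c}_fit.png',v)
E
python3 -c "
import cv2,numpy as np
a=cv2.imread('pics/side_fit.png');b=cv2.imread('pics/top_fit.png');h=max(a.shape[0],b.shape[0])
p=lambda m:cv2.copyMakeBorder(m,0,h-m.shape[0],0,10,0)
cv2.imwrite('pics/fit2.png',np.hstack([p(a),p(b)]))"
```

```text
('side', 'top') [0.669  0.0704 0.2706 0.0313] 15.505427921368058 0.46751325343500594
('side',) [0.6701 0.0685 0.2324 0.0323] 13.314790625173792 0.18714539007092199
('top',) [ 0.6659  0.0766  0.4749 -0.0036] 27.207173286825817 0.2613956766917293
```

View pics/fit2.png

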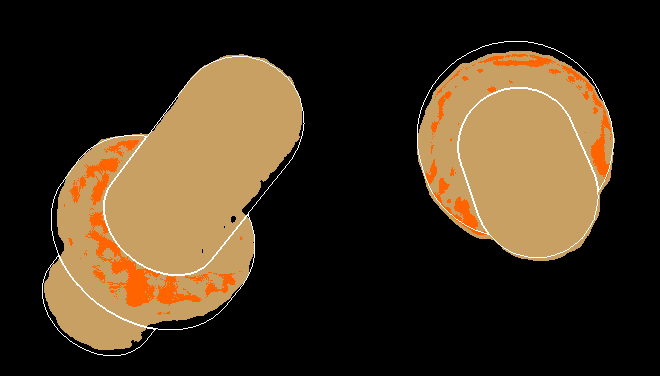

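```bash
sed -i 's/ring=(H<=10)&(Sa>165)&(V>60)/ring=(H<=TH)\&(Sa>130)\&(V>50)/; s/^S=8/S=8; TH=12/' fitpeg.py
cat > go.py <<'E'
from fitpeg import *
B=dict(side=(250,200,45,47),top=(300,165,35,38))
C={c:cam(c) for c in B}; L={c:labels(manip.grab_frame(c),B[c]) for c in B}
import cv2
for c,(u,v) in dict(side=(265,225),top=(308,178)).items():
    h=cv2.cvtColor(manip.grab_frame(c),cv2.COLOR_BGR2HSV); print(h[v-1:v+2,u-1:u+2,0].ravel(), h[{'side':215,'top':188}[c],{'side':280,'top':320}[c]])
def cost(p,cams=('side','top')):
    t=0
    for c in cams:
        im=render(C[c],B[c],p); r,w=L[c]; t+=((im==2)!=r).mean()+((im==1)!=w).mean()
    return t
for cams in (('side','top'),('side',),('top',)):
    best=None
    for y0 in (.2,.3,.4):
        f=minimize(cost,[.673,.072,y0,.028],args=(cams,),method='Nelder-Mead',options=dict(initial_simplex=np.array([.673,.072,y0,.028])+np.vstack([np.zeros(4),np.diag([.008,.008,.1,.006])]),xatol=1e-5,fatol=1e-6))
        if best is None or f.fun<best.fun: best=f
    print(cams,best.x,np.degrees(best.x[2]),best.fun)
    if len(cams)==2: keep=best.x
V=[]
for c in B:
    im=render(C[c],B[c],keep); r,w=L[c]
    v=np.zeros((380,380,3),np.uint8); hh,ww=im.shape; v[:hh,:ww][r]=(0,100,255); v[:hh,:ww][w]=(100,160,200)
    for k in (1,2):
        cs,_=cv2.findContours((im==k).astype(np.uint8),0,1); cv2.drawContours(v,cs,-1,(255,255,255),1)
    V.append(v)
cv2.imwrite('pics/fit3.png',np.hstack(V))
E
python3 go.py
```

```text
[15 15 16 15 15 15 15 15 15] [ 16 119 150]
[ 7 11 11 11 11 11 11 11 11] [ 16 153 162]
('side', 'top') [0.6685 0.0709 0.291  0.0347] 16.67162391937439 0.09422328538544944
('side',) [0.6696 0.0686 0.2415 0.0333] 13.839559727022358 0.048190011820330975
('top',) [0.6679 0.0709 0.2973 0.0333] 17.036471217738118 0.034163533834586465
```

View pics/fit3.png

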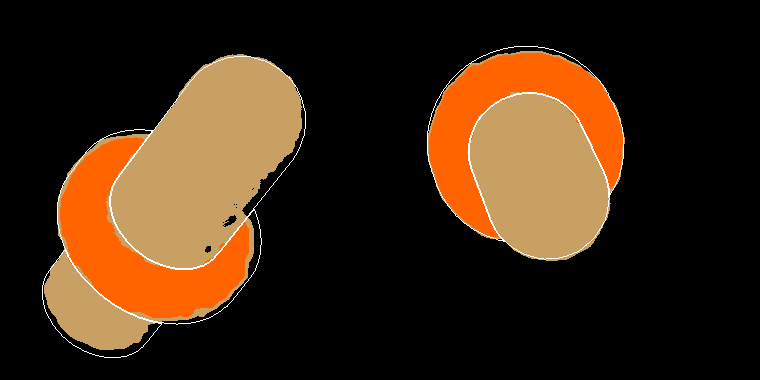

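Two tumbler-shaped candidates: the green one at side (405,217) / top (446,261) on the tray, and the blue one at side (453,259) / top (424,329) off the tray. Only the green one matches, since it's green and stands on the tray. One enlarged crop to confirm, then I'll rise clear of the kettle and go over it.

```bash
python3 - <<'E'
from h import *
i=manip.grab_frame('side')
cv2.imwrite('pics/tumcrop.png',cv2.resize(i[175:295,350:480],None,fx=4.6,fy=4.6,interpolation=cv2.INTER_CUBIC))
E
python3 -m creep '[[0,0,0,0,0,-0.03,1],[0,0,0,0,0,-0.03,1],[0,0,0,0.023,-0.014,0,1],[0,0,0,0.023,-0.014,0,1],[0,0,0,0.023,-0.014,0,1],[0,0,0,0.023,-0.014,0,1],[0,0,0,0.023,-0.014,0,1],[0,0,0,0.023,-0.014,0,1],[0,0,0,0.023,-0.014,0,1],[0,0,0,0.023,-0.014,0,1],[0,0,0,0.023,-0.014,0,1],[0,0,0,0.023,-0.014,0,1],[0,0,0,0.023,-0.014,0,1],[0,0,0,0.023,-0.014,0,1]]'
```

```text
time: 2.37
tool_pos: [0.4475, -0.2908, 0.2555]
tool_rot: [0.0, 0.975, 0.222, 0.0]
contact_force: [0.4, -0.1, -0.1]
gripper_width: 0.998
```

View pics/tumcrop.png

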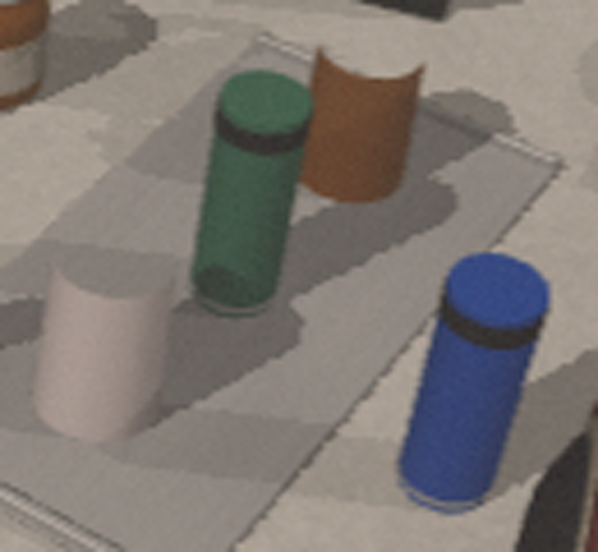

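The crop shows the green tumbler with its black band at the top and steel rim on the tray at side ~(405,217). The blue one is beside the tray. I'll refine the position with the wrist camera.

```bash
python3 - <<'E'
from h import *
np.set_printoptions(precision=4,suppress=True)
c=cam('wrist'); i=manip.grab_frame('wrist'); r=manip.cut_out('tumbler','wrist')
ov=i.copy()
for k in r[:3]: print(k['confidence'],k['rect'])
m=r[0]['pixels']
cs,_=cv2.findContours(m.astype(np.uint8),0,1); cv2.drawContours(ov,cs,-1,(0,0,255),1)
o=outline(m)
def res(p): return sd(hull(c,cyl(np.array([p[0],p[1],.006]),np.array([0,0,1.]),.0235,0,.13)),o)-.5
f=least_squares(res,[.493,-.227],loss='soft_l1',diff_step=1e-3); print(f.x,np.sqrt(np.mean(f.fun**2)))
h=hull(c,cyl(np.array([f.x[0],f.x[1],.006]),np.array([0,0,1.]),.0235,0,.13)); cv2.polylines(ov,[h.astype(np.int32)],True,(255,255,0),1)
cv2.imwrite('pics/wrist2.png',ov)
s=manip.state(); Rt=Rq(s['tool_rot']); d=np.array([f.x[0],f.x[1],.078])-s['tool_pos']; print(Rt.T@d)
E
```

```text
0.74 [244.7, 115.4, 305.6, 169.7]
[ 0.4938 -0.2256] 0.6038167153505629
[ 0.0684 -0.0374  0.1776]
```

View pics/wrist2.png

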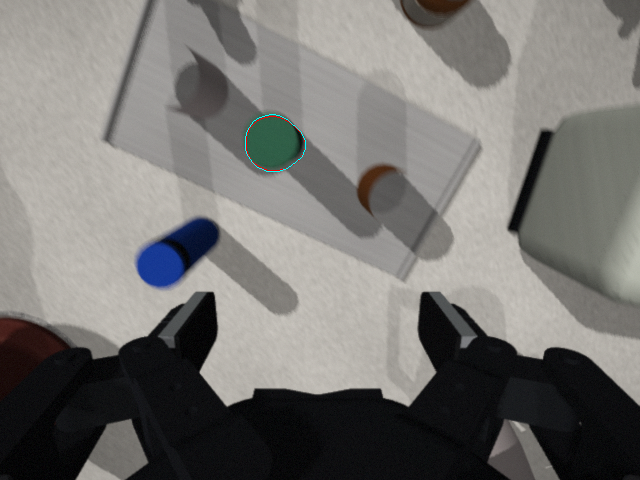

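The wrist picture shows the green tumbler's top at (272,142), and its fit agrees with the fixed cameras to about 1 mm. Centring over it and going down.

```bash
python3 -m creep '[[0,0,0,0.02,-0.011,0,1],[0,0,0,0.02,-0.011,0,1],[0,0,0,0.02,-0.011,0,1],[0,0,0,0.008,-0.0045,0.01,1],[0,0,0,0,0,0.025,1],[0,0,0,0,0,0.025,1],[0,0,0,0,0,0.025,1],[0,0,0,0,0,0.025,1],[0,0,0,0,0,0.025,1],[0,0,0,0,0,0.022,1],[0,0,0,0,0,0.02,1],[0,0,0,0,0,0,1]]'
python3 - <<'E'
from h import *
cv2.imwrite('pics/wrist3.png',manip.grab_frame('wrist')); print(manip.state()['contact_force'])
E
```

```text
time: 3.47
tool_pos: [0.4878, -0.2273, 0.0723]
tool_rot: [-0.003, 0.975, 0.222, -0.004]
contact_force: [-0.9, 0.9, -1.3]
gripper_width: 0.999
[-0.03887328  0.16128555  0.78950744]
```

View pics/wrist3.png

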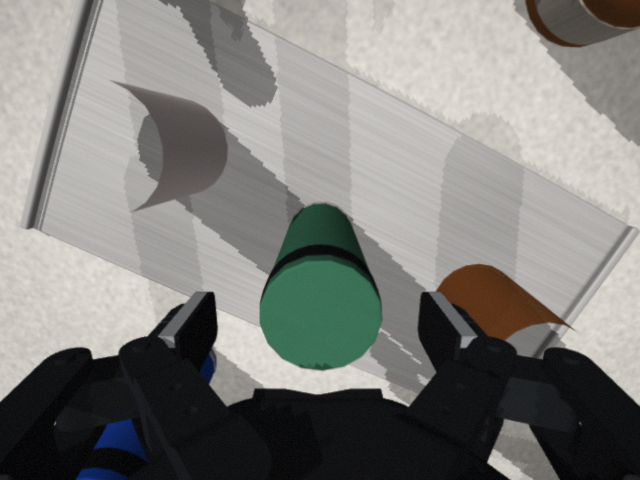

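```bash
python3 - <<'E'
from h import *
np.set_printoptions(precision=4,suppress=True)
s=manip.state(); print(s['tool_pos'],s['tool_rot']); Rt=Rq(s['tool_rot']); print(Rt.T@(np.array([.4937,-.226,.078])-s['tool_pos']))
E
python3 -m creep '[[0,0,0,0,0,0,1]]'
```

```text
[ 0.4893 -0.2281  0.075 ] [-0.0021  0.975   0.2222 -0.0024]
[ 0.0048  0.     -0.003 ]
time: 3.6
tool_pos: [0.4917, -0.2293, 0.0785]
tool_rot: [0.0, 0.975, 0.222, -0.0]
contact_force: [-0.2, 0.0, 0.4]
gripper_width: 0.999
```

```bash
python3 -m creep '[[0,0,0,0.003,-0.002,0,1],[0,0,0,0,0,0,1],[0,0,0,0,0,0,0],[0,0,0,0,0,0,0],[0,0,0,0,0,0,0],[0,0,0,0,0,0,0],[0,0,0,0,0,0,0],[0,0,0,0,0,0,0],[0,0,0,0,0,0,0],[0,0,0,0,0,0,0],[0,0,0,0,0,0,0],[0,0,0,0,0,0,0]]'
python3 - <<'E'
from h import *
cv2.imwrite('pics/wrist4.png',manip.grab_frame('wrist')); s=manip.state();print(s['contact_force'],s['gripper_width'])
E
```

```text
time: 4.6
tool_pos: [0.4945, -0.226, 0.0793]
tool_rot: [0.001, 0.975, 0.223, 0.001]
contact_force: [-0.1, -0.8, 6.1]
gripper_width: 0.528
[ 0.63772521 -0.14088392  4.97543486] 0.5280222279499162
```

View pics/wrist4.png

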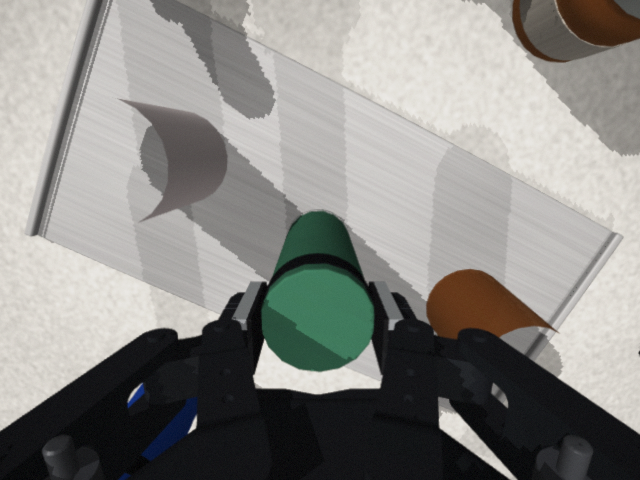

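Gripped: opening 0.528, tumbler between the pads, seen centred at (318,310). Lifting, going across, then tilting.

```bash
python3 -m creep '[[0,0,0,0,0,-0.015,0],[0,0,0,0,0,-0.03,0],[0,0,0,0,0,-0.03,0],[0,0,0,0,0,-0.03,0],[0,0,0,0,0,-0.03,0],[0,0,0,0,0,-0.03,0],[0,0,0,0,0,-0.03,0],[0,0,0,0,0,-0.03,0],[0,0,0,0.01,-0.01,0,0],[0,0,0,0.019,-0.022,0,0],[0,0,0,0.019,-0.022,0,0],[0,0,0,0.019,-0.022,0,0],[0,0,0,0.019,-0.022,0,0],[0,0,0,0.019,-0.022,0,0],[0,0,0,0.019,-0.022,0,0],[0,0,0,0.019,-0.022,0,0],[0,0,0,0.019,-0.022,0,0],[0,0,0,0.019,-0.022,0,0],[0,0,0,0,0,0,0]]'
python3 -m creep '[[-0.8,5,0,0,0,0,0],[-0.8,5,0,0,0,0,0],[-0.8,5,0,0,0,0,0],[-0.8,5,0,0,0,0,0],[-0.8,5,0,0,0,0,0],[-0.7,4.6,0,0,0,0,0],[0,0,0,0,0,0,0],[0,0,0,0,0,0,0],[0,0,0,0,0,0,0]]'
python3 - <<'E'
from h import *
for c in('side','top','wrist'): cv2.imwrite(f'pics/{c}5.png',manip.grab_frame(c))
s=manip.state();print(s['contact_force'],s['gripper_width'],s['tool_pos'],Rq(s['tool_rot']),s['joint_pos'])
E
```

```text
time: 6.23
tool_pos: [0.5662, 0.0448, 0.3009]
tool_rot: [-0.002, 0.974, 0.225, -0.002]
contact_force: [-0.5, -0.4, -1.9]
gripper_width: 0.524
time: 6.98
tool_pos: [0.5665, 0.04, 0.3029]
tool_rot: [-0.017, 0.942, 0.215, 0.257]
contact_force: [0.2, -0.6, -2.2]
gripper_width: 0.525
[ 0.10183662 -0.1831072  -1.74678005] 0.5264565157140931 [0.56734296 0.04042377 0.30401958] [[ 0.77434801  0.41437882  0.47820011]
 [ 0.39664013 -0.90670225  0.14341424]
 [ 0.49301294  0.07862083 -0.86646235]] [-0.19068902 -0.5058453   1.97547025  0.24992738  1.21047339  0.89725593]
```

View pics/side5.png

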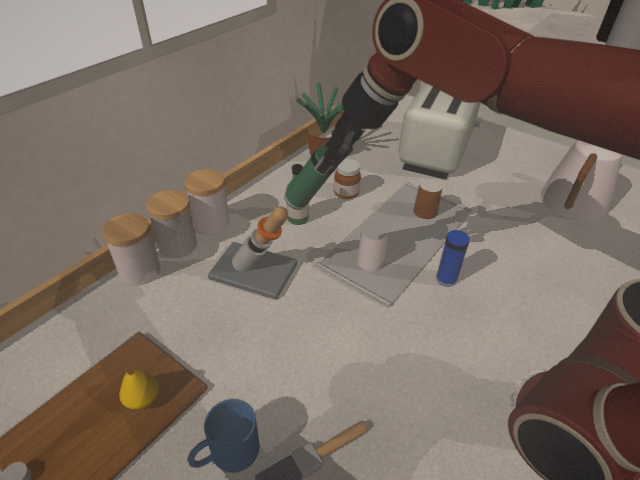

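View pics/top5.png

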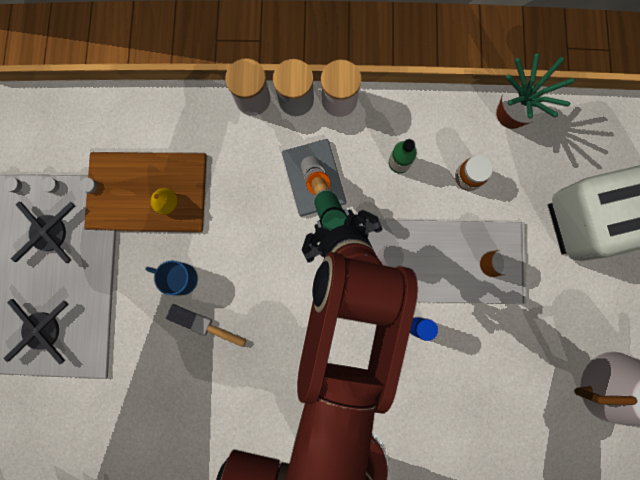

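View pics/wrist5.png

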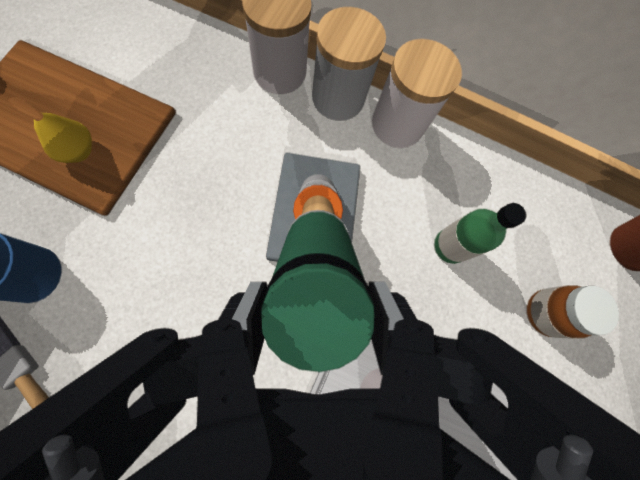

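```bash
cat > fittum.py <<'E'
from h import *
np.set_printoptions(precision=4,suppress=True)
def fit(cams=('side','top','wrist'),lo=.012,hi=.055,L=.0733,tag='a'):
    s=manip.state(); Rt=Rq(s['tool_rot']); T=s['tool_pos']
    D={}
    for c in cams:
        C=cam(c); img=manip.grab_frame(c)
        m0=T+Rt[:,2]*L
        h=hull(C,cyl(m0,-Rt[:,2],.0235,-.005,.075))
        x0,y0=np.floor(h.min(0)).astype(int)-12; x1,y1=np.ceil(h.max(0)).astype(int)+12
        S=6; big=cv2.resize(img[y0:y1,x0:x1],None,fx=S,fy=S,interpolation=cv2.INTER_CUBIC)
        hsv=cv2.cvtColor(big,cv2.COLOR_BGR2HSV)
        g=((hsv[...,0]>60)&(hsv[...,0]<95)&(hsv[...,1]>70)).astype(np.uint8)
        # biggest component
        n,lab,st,_=cv2.connectedComponentsWithStats(g); k=1+np.argmax(st[1:,4]); o=outline(lab==k)
        o=(o+.5)/S-.5+[x0,y0]
        a=proj(C,np.array([m0-Rt[:,2]*lo,m0-Rt[:,2]*hi])); u=a[1]-a[0]
        t=(o-a[0])@u/(u@u); lat=np.abs((o-a[0])@np.array([-u[1],u[0]]))/np.linalg.norm(u)
        w=lat.max(); o=o[(t>0)&(t<1)&(lat>.6*w)]
        D[c]=(C,o)
        cv2.imwrite(f'pics/tum_{tag}_{c}.png',cv2.resize(big,(400,int(400*big.shape[0]/big.shape[1]))))
    def geo(p):
        R2=Rt@R.from_euler('xy',p[2:4]).as_matrix()
        return T+Rt@np.array([p[0],p[1],L]),-R2[:,2]
    def res(p,cs=cams):
        m,a=geo(p); out=[]
        for c in cs:
            C,o=D[c]; e=sd(hull(C,cyl(m,a,.0235,-.06,.16)),o)
            out.append(e/np.sqrt(len(o))*10)
        return np.r_[np.concatenate(out),np.array(p)[:2]/.01*.5,np.array(p)[2:]/.05*.5]
    f=least_squares(res,[0,0,0,0],diff_step=1e-4,x_scale=[.001,.001,.01,.01],loss='soft_l1')
    m,a=geo(f.x)
    for c in cams: e=sd(hull(D[c][0],cyl(m,a,.0235,-.06,.16)),D[c][1]); print(c,len(e),'mean',e.mean(),'std',e.std())
    return f.x,m,a,Rt,T
E
python3 - <<'E'
from fittum import *
for cs in (('side','top','wrist'),('side','top'),('wrist',)):
    x,m,a,Rt,T=fit(cs); print(cs,'off',x[:2],'tilt deg',np.degrees(x[2:]))
    print(' mouth',m,'axis',a)
    for sx,sy,yaw in ((.6685,.0709,np.radians(16.7)),):
        pa=np.array([-.5*np.cos(yaw),-.5*np.sin(yaw),.75**.5]); seat=np.array([sx,sy,.125])
        d=m-seat; s=d@pa; lat=d-s*pa; print(' along',s,'lateral in tool',Rt.T@lat,'angle',np.degrees(np.arccos(a@pa)))
E
```

```text
side 182 mean 0.024433189819058652 std 1.2017622124224308
top 86 mean 0.37087701463124007 std 0.15038003482852194
wrist 0 mean nan std nan
('side', 'top', 'wrist') off [-0.0052 -0.0003] tilt deg [ 0.1345 -0.0267]
 mouth [0.5983 0.0491 0.2379] axis [-0.4769 -0.1454  0.8669]
 along 0.13456413683001403 lateral in tool [-0.0072 -0.0005  0.    ] angle 0.1591817719235412
side 299 mean -0.07574511067623049 std 1.1701331289445445
top 86 mean 0.2666271120654379 std 0.08027942260815744
('side', 'top') off [-0.006  -0.0004] tilt deg [-0.0525  1.0273]
 mouth [0.5974 0.049  0.2372] axis [-0.4923 -0.1499  0.8574]
 along 0.13435980834582165 lateral in tool [-0.0084 -0.0008  0.    ] angle 0.9804491568746541
wrist 0 mean nan std nan
('wrist',) off [0. 0.] tilt deg [0. 0.]
 mouth [0.602 0.051 0.24 ] axis [-0.4782 -0.1436  0.8664]
 along 0.13428058959436368 lateral in tool [-0.0026 -0.0005  0.    ] angle 0.04675800851140904fittum.py:33: RuntimeWarning: Mean of empty slice.
  for c in cams: e=sd(hull(D[c][0],cyl(m,a,.0235,-.06,.16)),D[c][1]); print(c,len(e),'mean',e.mean(),'std',e.std())
  ret = ret.dtype.type(ret / rcount)
  ret = _var(a, axis=axis, dtype=dtype, out=out, ddof=ddof,
  arrmean = um.true_divide(arrmean, div, out=arrmean,
  ret = ret.dtype.type(ret / rcount)
```

```bash
python3 - <<'E'
from h import *
i=manip.grab_frame('side'); C=cam('side'); x,y,w,h=225,140,120,110; S=6
b=cv2.resize(i[y:y+h,x:x+w],None,fx=S,fy=S,interpolation=cv2.INTER_CUBIC)
s=manip.state(); Rt=Rq(s['tool_rot']); m=s['tool_pos']+Rt[:,2]*.0733
yaw=np.radians(16.7); pa=np.array([-.5*np.cos(yaw),-.5*np.sin(yaw),.75**.5]); seat=np.array([.6685,.0709,.125])
for P,col in ((cyl(m,-Rt[:,2],.0235,0,.07),(0,255,255)),(np.vstack([cyl(seat,pa,.016,0.033,.079),ball(seat+pa*.079,.016)]),(255,255,255))):
    q=((hull(C,P)-[x,y]+.5)*S-.5); cv2.polylines(b,[q.astype(np.int32)],True,col,1)
cv2.imwrite('pics/side6.png',b); print(s['tool_pos'],Rt[:,2],Rt.T@(seat+pa*.135-m))
E
```

```text
[0.56674712 0.04046575 0.30332789] [ 0.4782612   0.14361574 -0.86639526] [ 0.00281653  0.00054732 -0.00076223]
```

View pics/side6.png

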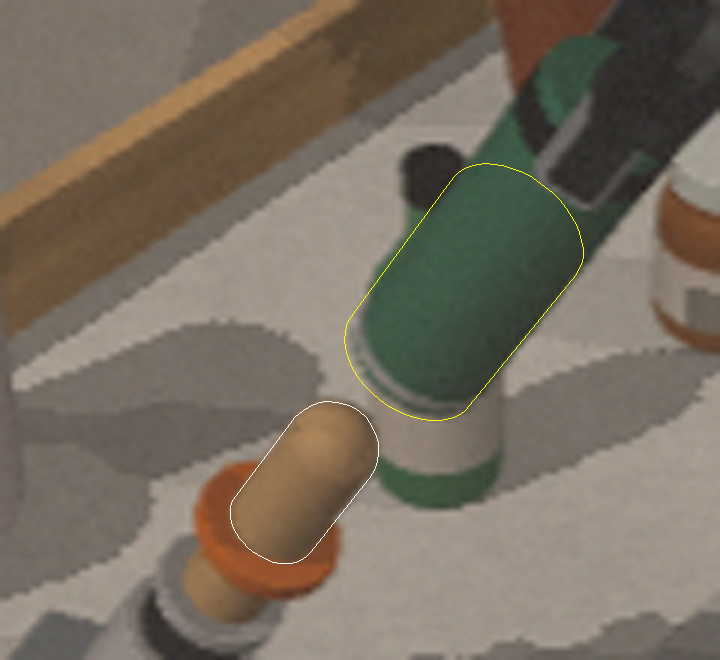

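```bash
cat > edge.py <<'E'
from h import *
from scipy.ndimage import map_coordinates
np.set_printoptions(precision=2,suppress=True,linewidth=200)
def edges(cname,svals,L=.0733,show=False):
    i=manip.grab_frame(cname).astype(float); C=cam(cname)
    s=manip.state(); Rt=Rq(s['tool_rot']); m=s['tool_pos']+Rt[:,2]*L; a=-Rt[:,2]
    a0,a1=proj(C,np.array([m,m+a*.05])); u=(a1-a0)/np.linalg.norm(a1-a0); n=np.array([-u[1],u[0]])
    h=hull(C,cyl(m,a,.0235,-.06,.16)).astype(float)
    t=np.arange(-24,24.01,.25); out=[]
    for sv in svals:
        p=proj(C,m+a*sv)[0]; q=p+t[:,None]*n
        g=np.stack([map_coordinates(i[...,k],[q[:,1],q[:,0]],order=1) for k in range(3)],1)
        d=g[:,2]-g[:,1]  # red-green: negative on green tumbler
        mod=sd(hull(C,cyl(m,a,.0235,-.06,.16)),q); ins=t[mod>0]
        mid=d[len(d)//2-8:len(d)//2+8].mean()
        thr=mid/2
        k=len(t)//2
        l=k
        while l>0 and d[l]<thr: l-=1
        r=k
        while r<len(t)-1 and d[r]<thr: r+=1
        out.append((sv*1000,t[l],t[r],(t[l]+t[r])/2,ins[0],ins[-1],(ins[0]+ins[-1])/2))
        if show: print(d[::4].astype(int))
    print('n dir px',n); print(np.array(out))
    # px per mm of tool x,y
    for k in (0,1): print('px/mm tool','xy'[k],(proj(C,m+Rt[:,k]*.01)-proj(C,m))[0]@n/10)
E
python3 - <<'E'
from edge import *
edges('side',[.014,.018,.022,.026,.03,.036],show=True)
edges('top',[.014,.02,.026,.03])
E
```

```text
[  9  10   8  10  10  10   9  10   9   9   4  -9 -21 -22 -22 -24 -24 -24 -25 -24 -23 -23 -22 -21 -20 -17 -17 -19 -16 -13 -12  -8  -8  -9  -7  -7  -6   4   7   9   9   9   6   6   7   6   6   7   8]
[  9   9   9   9   9   9   9   9  10  11  -1 -17 -21 -22 -23 -25 -26 -26 -25 -25 -23 -23 -22 -20 -19 -18 -19 -20 -15 -13 -13 -11 -10  -9  -9  -6  -4   2   8   9  10   9   8   7   8   7   7   8   7]
[  9  10  10   9   9   9  10  10   7   6  -9 -27 -25 -22 -22 -24 -23 -24 -24 -25 -23 -24 -21 -20 -19 -18 -17 -17 -15 -13 -10 -11 -10  -8  -7  -7  -3   4  11  12  10   9   8   7   6   6   8   7   7]
[  8   9  10   9   8   9  10  10   9   7  -8 -24 -23 -23 -23 -23 -26 -24 -25 -25 -23 -23 -22 -22 -21 -19 -18 -15 -15 -13 -12 -10  -9  -8  -7  -6  -6   2   8   9  11  10  10   9   6   6   6   7   6]
[  9   9  10   9  10   9   8   9   8   8  -6 -23 -23 -23 -23 -25 -25 -25 -25 -25 -25 -22 -22 -22 -19 -18 -18 -17 -15 -14 -13 -11  -8  -7  -7  -7  -3   2   8   9  10  10  10  10   7   7   7   6   6]
[ 10  10   9   9   9  11  10   9  10   8  -8 -24 -23 -21 -23 -23 -25 -26 -27 -24 -25 -23 -21 -21 -23 -19 -18 -16 -16 -15 -13 -11  -8 -10  -8  -7  -5   2   8  10  10   9   9  10   9   9   6   7   8]
n dir px [0.79 0.61]
[[ 14.   -13.     6.75  -3.12 -12.5   12.25  -0.12]
 [ 18.   -13.75   8.5   -2.62 -12.5   12.25  -0.12]
 [ 22.   -14.     8.5   -2.75 -12.5   12.5    0.  ]
 [ 26.   -14.     6.75  -3.62 -12.5   12.5    0.  ]
 [ 30.   -14.     7.5   -3.25 -12.5   12.5    0.  ]
 [ 36.   -14.     7.25  -3.38 -12.5   12.5    0.  ]]
px/mm tool x -0.5167453658560703
px/mm tool y -0.10094851399807955
n dir px [-0.92  0.39]
[[ 14.    -9.75  11.75   1.   -11.75  11.75   0.  ]
 [ 20.   -10.    11.75   0.88 -11.75  11.75   0.  ]
 [ 26.   -10.    11.75   0.88 -12.    12.     0.  ]
 [ 30.   -10.    12.     1.   -12.    12.     0.  ]]
px/mm tool x 0.00649949282850182
px/mm tool y -0.5002293739488622
```

```bash
python3 -m creep '[[0,0,0,0.001,0.0005,0.01,0],[0,0,0,0.001,0,0.01,0],[0,0,0,0,0,0.008,0],[0,0,0,0,0,0,0],[0,0,0,0,0,0,0]]'
cat > look.py <<'E'
import sys
from h import *
np.set_printoptions(precision=4,suppress=True)
tag=sys.argv[1]
yaw=np.radians(16.7); pa=np.array([-.5*np.cos(yaw),-.5*np.sin(yaw),.75**.5]); seat=np.array([.6685,.0709,.125])
V=[]
for cn,(x,y,w,h) in dict(side=(230,170,90,90),top=(285,150,70,70)).items():
    i=manip.grab_frame(cn); C=cam(cn); S=400//w
    b=cv2.resize(i[y:y+h,x:x+w],(400,400),interpolation=cv2.INTER_CUBIC); S=400/w
    s=manip.state(); Rt=Rq(s['tool_rot']); m=s['tool_pos']+Rt[:,2]*.0733
    for P,col in ((cyl(m,-Rt[:,2],.0235,0,.05),(0,255,255)),(np.vstack([cyl(seat,pa,.016,0.033,.079),ball(seat+pa*.079,.016)]),(255,255,255))):
        q=((hull(C,P)-[x,y]+.5)*S-.5); cv2.polylines(b,[q.astype(np.int32)],True,col,1)
    V.append(b)
cv2.imwrite(f'pics/look_{tag}.png',np.hstack(V))
d=m-seat; print('mouth s,lat(tool)',d@pa,Rt.T@(d-(d@pa)*pa),'F tool',Rt.T@s['contact_force'],'t',s['time'])
E
python3 look.py 7
```

```text
time: 8.0
tool_pos: [0.5814, 0.045, 0.2781]
tool_rot: [-0.018, 0.942, 0.215, 0.257]
contact_force: [-0.5, 0.6, -1.6]
gripper_width: 0.525
mouth s,lat(tool) 0.1061542675799933 [-0.001 -0.     0.   ] F tool [-1.3927  0.2844  2.8392] t 8.1
```

View pics/look_7.png

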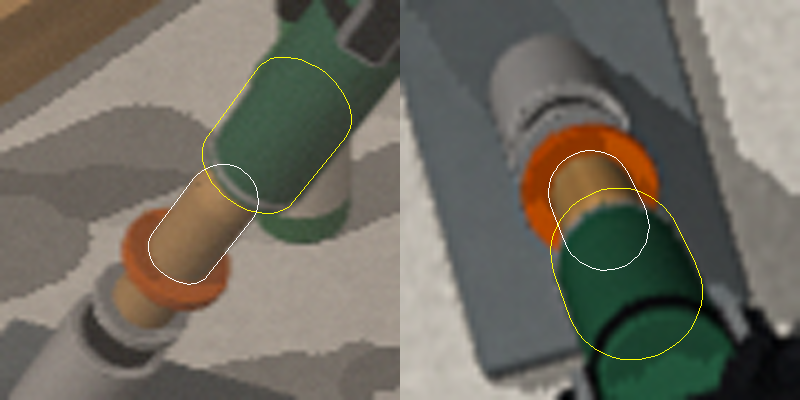

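The look shows the rim just short of the ball end in both views (side rim about (240,190) in the crop, peg lined up with it). Lateral alignment is within about 1 mm, so I'm advancing in steps and reading the force.

```bash
python3 -m creep '[[0,0,0,0.0007,0,0.005,0],[0,0,0,0,0,0.005,0],[0,0,0,0,0,0.005,0],[0,0,0,0,0,0,0],[0,0,0,0,0,0,0]]'
python3 look.py 8; python3 -m creep '[[0,0,0,0,0,0.004,0],[0,0,0,0,0,0.004,0],[0,0,0,0,0,0.004,0],[0,0,0,0,0,0,0]]'; python3 look.py 9
```

```text
time: 8.52
tool_pos: [0.5893, 0.0472, 0.2665]
tool_rot: [-0.018, 0.942, 0.215, 0.257]
contact_force: [-0.5, -0.5, -1.9]
gripper_width: 0.526
mouth s,lat(tool) 0.09131334790349532 [-0.0002  0.      0.    ] F tool [-1.8417  0.2467  0.2057] t 8.6167
time: 8.95
tool_pos: [0.5951, 0.049, 0.2556]
tool_rot: [-0.018, 0.942, 0.215, 0.257]
contact_force: [0.7, -0.3, -3.3]
gripper_width: 0.522
mouth s,lat(tool) 0.07891219026844942 [-0.0006 -0.0001  0.    ] F tool [-1.5227 -0.4102  2.6761] t 9.05
```

View pics/look_9.png

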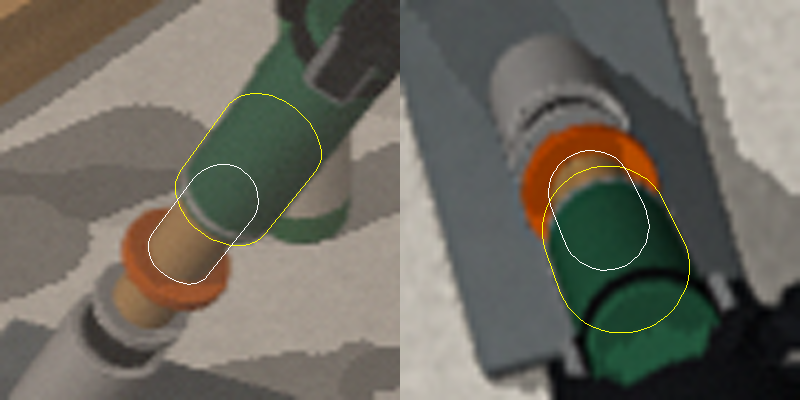

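```bash
python3 -m creep '[[0,0,0,0.0003,0,0.004,0],[0,0,0,0,0,0.005,0],[0,0,0,0,0,0.005,0],[0,0,0,0,0,0.004,0],[0,0,0,0,0,0,0]]'; python3 look.py 10; python3 -m creep '[[0,0,0,0,0,0.004,0],[0,0,0,0,0,0.004,0],[0,0,0,0,0,0.004,0],[0,0,0,0,0,0,0]]'; python3 look.py 11
```

```text
time: 9.47
tool_pos: [0.6039, 0.0517, 0.2399]
tool_rot: [-0.018, 0.942, 0.215, 0.257]
contact_force: [1.5, -0.0, -2.1]
gripper_width: 0.526
mouth s,lat(tool) 0.06090243598845498 [-0.0003 -0.0002  0.    ] F tool [-1.025  -1.0549  2.8705] t 9.5667
time: 9.9
tool_pos: [0.6096, 0.0534, 0.2298]
tool_rot: [-0.018, 0.942, 0.215, 0.257]
contact_force: [-0.2, -0.8, -2.7]
gripper_width: 0.523
mouth s,lat(tool) 0.04894522609019855 [-0.0003 -0.0002  0.    ] F tool [-1.8206 -0.1703  1.9024] t 10.0
```

View pics/look_11.png

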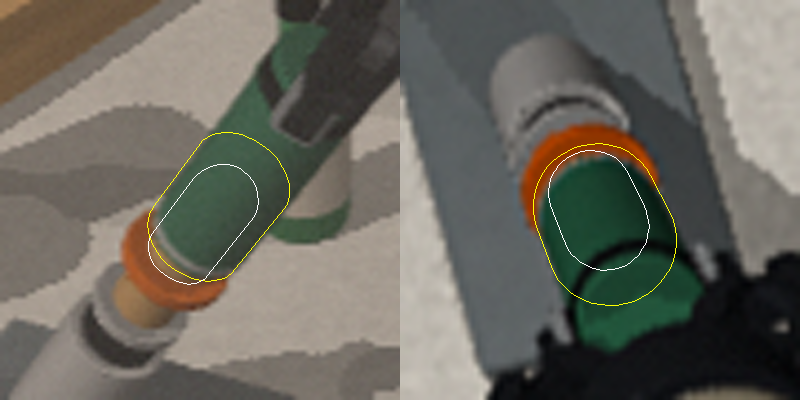

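```bash
cat > f.py <<'E'
from h import *
np.set_printoptions(precision=4,suppress=True)
s=manip.state(); Rt=Rq(s['tool_rot'])
yaw=np.radians(16.7); pa=np.array([-.5*np.cos(yaw),-.5*np.sin(yaw),.75**.5]); seat=np.array([.6685,.0709,.125])
m=s['tool_pos']+Rt[:,2]*.0733; d=m-seat
print('s %.4f'%(d@pa),'lat',Rt.T@(d-(d@pa)*pa),'F tool',Rt.T@(s['contact_force']-[0,0,-1.9]),'M',Rt.T@s['ft_torque'],'t',s['time'],s['gripper_width'])
E
M="python3 -m creep"
$M '[[0,0,0,0,0,0.003,0],[0,0,0,0,0,0.003,0],[0,0,0,0,0,0.003,0],[0,0,0,0,0,0.003,0],[0,0,0,0,0,0,0]]'>/dev/null; python3 f.py
$M '[[0,0,0,0,0,0.002,0],[0,0,0,0,0,0.002,0],[0,0,0,0,0,0,0]]'>/dev/null; python3 f.py
$M '[[0,0,0,0,0,0.002,0],[0,0,0,0,0,0.002,0],[0,0,0,0,0,0,0]]'>/dev/null; python3 f.py
```

```text
s 0.0364 lat [-0.0007 -0.0003  0.    ] F tool [-0.8698  0.6079  0.1221] M [ 0.0767 -0.4058  0.0029] t 10.4167 0.5258055385790242
s 0.0329 lat [-0.0004 -0.0002  0.    ] F tool [-0.017  -0.5086  0.4413] M [ 0.0468 -0.4851  0.0318] t 10.6667 0.523487033678922
s 0.0292 lat [-0.      0.0001  0.    ] F tool [-1.027  -0.6618 -1.5319] M [ 0.042  -0.488  -0.0254] t 10.9167 0.5221638724680656
```

```bash
M="python3 -m creep"
$M '[[0,0,0,0,0,0.002,0],[0,0,0,0,0,0.002,0],[0,0,0,0,0,0,0]]'>/dev/null; python3 f.py
$M '[[0,0,0,0,0,0.002,0],[0,0,0,0,0,0.002,0],[0,0,0,0,0,0,0]]'>/dev/null; python3 f.py
$M '[[0,0,0,0,0,0.002,0],[0,0,0,0,0,0.002,0],[0,0,0,0,0,0,0]]'>/dev/null; python3 f.py
```

```text
s 0.0254 lat [ 0.0002  0.0002 -0.    ] F tool [-0.7767  0.991  -5.379 ] M [ 0.1912 -0.5653 -0.0119] t 11.1667 0.5284868719673939
s 0.0215 lat [0.0003 0.0002 0.    ] F tool [-0.722  -0.2303 -7.3409] M [ 0.2329 -0.6164  0.0108] t 11.4167 0.524999941430426
s 0.0174 lat [0.0003 0.0002 0.    ] F tool [-1.3439  0.2791 -7.6519] M [ 0.2382 -0.6627  0.0101] t 11.6667 0.5232741808966865
```

```bash
M="python3 -m creep"
$M '[[0,0,0,0,0,0.002,0],[0,0,0,0,0,0.002,0],[0,0,0,0,0,0.002,0],[0,0,0,0,0,0,0]]'>/dev/null; python3 f.py
$M '[[0,0,0,0,0,0.002,0],[0,0,0,0,0,0.002,0],[0,0,0,0,0,0.002,0],[0,0,0,0,0,0,0]]'>/dev/null; python3 f.py
$M '[[0,0,0,0,0,0.002,0],[0,0,0,0,0,0.002,0],[0,0,0,0,0,0.002,0],[0,0,0,0,0,0,0]]'>/dev/null; python3 f.py
python3 look.py 12
```

```text
s 0.0114 lat [0.0002 0.0002 0.    ] F tool [-1.9056 -1.0184 -7.1703] M [ 0.1599 -0.593  -0.0341] t 12.0 0.5262393750314129
s 0.0054 lat [0.0001 0.0002 0.    ] F tool [-1.5456 -0.1132 -5.9482] M [ 0.1626 -0.588  -0.0213] t 12.3333 0.527995887116119
s -0.0006 lat [0.0001 0.0002 0.    ] F tool [-0.896   0.0008 -7.408 ] M [ 0.1256 -0.5718 -0.0278] t 12.6667 0.5242719823388381
mouth s,lat(tool) -0.00040422580338676323 [0.0003 0.0002 0.    ] F tool [-1.9745 -0.1913 -5.2198] t 12.7667
```

View pics/look_12.png

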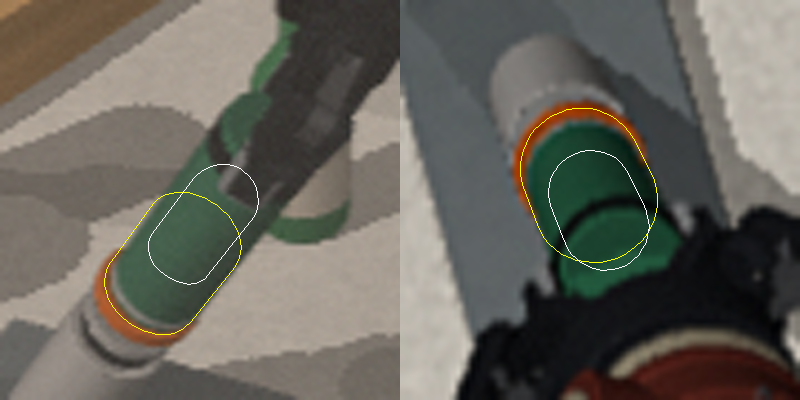

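```bash
M="python3 -m creep"
$M '[[0,0,0,0,0,0.002,0],[0,0,0,0,0,0.002,0],[0,0,0,0,0,0,0]]'>/dev/null; python3 f.py
$M '[[0,0,0,0,0,0.002,0],[0,0,0,0,0,0.002,0],[0,0,0,0,0,0,0]]'>/dev/null; python3 f.py
$M '[[0,0,0,0,0,0.002,0],[0,0,0,0,0,0,0]]'>/dev/null; python3 f.py
$M '[[0,0,0,0,0,0.002,0],[0,0,0,0,0,0,0]]'>/dev/null; python3 f.py
```

```text
s -0.0047 lat [0.     0.0001 0.    ] F tool [-0.942  -0.0852 -7.3209] M [ 0.1391 -0.5515 -0.0292] t 13.0167 0.5286068443325437
s -0.0087 lat [0.     0.0001 0.    ] F tool [-1.4673 -0.4954 -7.3399] M [ 0.0895 -0.6095 -0.0526] t 13.2667 0.5263631301390274
s -0.0106 lat [0.     0.0001 0.    ] F tool [-1.2738 -0.7699 -8.1399] M [ 0.1436 -0.5779 -0.0518] t 13.4333 0.5252899557356641
s -0.0124 lat [0.0002 0.0002 0.    ] F tool [-0.9412 -0.9585 -9.6091] M [ 0.1486 -0.6608  0.0568] t 13.6 0.5324093993399918
```

Climbing now, so the ring has met the flange. I'll take it to about 13 N in small steps.

```bash
M="python3 -m creep"
$M '[[0,0,0,0,0,0.0015,0],[0,0,0,0,0,0,0],[0,0,0,0,0,0,0]]'>/dev/null; python3 f.py
$M '[[0,0,0,0,0,0.0015,0],[0,0,0,0,0,0,0],[0,0,0,0,0,0,0]]'>/dev/null; python3 f.py
```

```text
s -0.0136 lat [0.0005 0.0002 0.    ] F tool [ -1.1665  -0.0024 -10.4149] M [ 0.2101 -0.7325  0.0475] t 13.85 0.5260272300578631
s -0.0149 lat [0.0006 0.0002 0.    ] F tool [ -2.2043  -0.6034 -11.2212] M [ 0.2651 -0.7962  0.0384] t 14.1 0.5288198847286147
```

```bash
M="python3 -m creep"
$M '[[0,0,0,0,0,0.0015,0],[0,0,0,0,0,0,0],[0,0,0,0,0,0,0]]'>/dev/null; python3 f.py
$M '[[0,0,0,0,0,0.001,0],[0,0,0,0,0,0,0],[0,0,0,0,0,0,0]]'>/dev/null; python3 f.py; python3 look.py 13
```

```text
s -0.0163 lat [0.0008 0.0002 0.    ] F tool [ -1.7128  -0.169  -12.5836] M [ 0.3148 -0.8723  0.0168] t 14.35 0.5247889247725243
s -0.0171 lat [0.0008 0.0002 0.    ] F tool [ -2.4461  -1.275  -12.7318] M [ 0.3674 -0.8725  0.0325] t 14.6 0.5236399859874703
mouth s,lat(tool) -0.017071177155899245 [0.0009 0.0002 0.    ] F tool [ -4.1962  -0.1448 -11.2613] t 14.7
```

View pics/look_13.png

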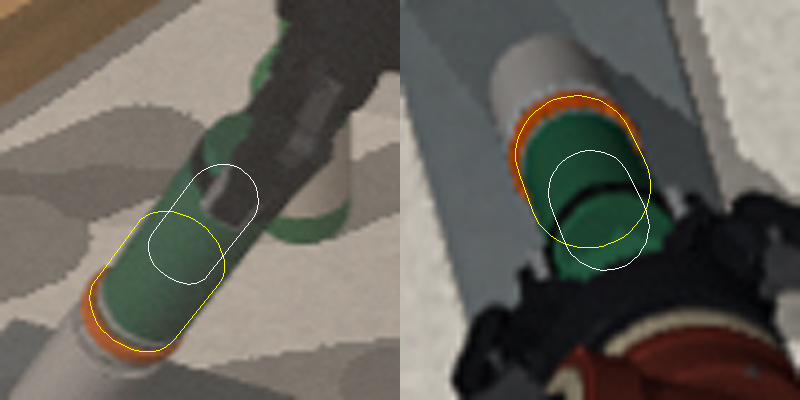

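Force climbed steadily to about 13 N over roughly 5 mm, and the ring sits on the flange in both views. Easing off until the push is gone, so the spring doesn't kick at release.

```bash
M="python3 -m creep"
$M '[[0,0,0,0,0,-0.002,0],[0,0,0,0,0,-0.002,0],[0,0,0,0,0,-0.002,0],[0,0,0,0,0,-0.002,0],[0,0,0,0,0,-0.002,0],[0,0,0,0,0,0,0],[0,0,0,0,0,0,0]]'>/dev/null; python3 f.py
$M '[[0,0,0,0,0,-0.002,0],[0,0,0,0,0,-0.0015,0],[0,0,0,0,0,0,0],[0,0,0,0,0,0,0]]'>/dev/null; python3 f.py
```

```text
s -0.0082 lat [-0.      0.0001  0.    ] F tool [-0.9932 -0.2524 -5.6476] M [-0.0353 -0.5698 -0.0108] t 15.2833 0.525130795565514
s -0.0049 lat [-0.0003  0.      0.    ] F tool [ 0.4225  1.1181 -4.0369] M [-0.1889 -0.4468 -0.0002] t 15.6167 0.5281658251713792
```

```bash
M="python3 -m creep"
$M '[[0,0,0,0,0,-0.0015,0],[0,0,0,0,0,-0.001,0],[0,0,0,0,0,0,0],[0,0,0,0,0,0,0]]'>/dev/null; python3 f.py
$M '[[0,0,0,0,0,0,0.6],[0,0,0,0,0,0,0.7],[0,0,0,0,0,0,0.8],[0,0,0,0,0,0,1],[0,0,0,0,0,0,1],[0,0,0,0,0,0,1],[0,0,0,0,0,0,1],[0,0,0,0,0,0,1],[0,0,0,0,0,0,1]]'; python3 f.py; python3 look.py 14
python3 -c "
from h import *
cv2.imwrite('pics/wrist14.png',manip.grab_frame('wrist'))"
```

```text
s -0.0024 lat [-0.0003 -0.0001  0.    ] F tool [ 0.9197  1.4247 -1.7327] M [-0.1803 -0.3833  0.0297] t 15.95 0.5256780086806834
time: 16.7
tool_pos: [0.6345, 0.0607, 0.1866]
tool_rot: [-0.017, 0.942, 0.215, 0.258]
contact_force: [-0.1, -0.6, 0.7]
gripper_width: 1.0
s -0.0022 lat [-0.  0.  0.] F tool [ 0.9275  0.7079 -2.3722] M [ 0.0366 -0.1988  0.0798] t 16.7 0.9998815132966196
mouth s,lat(tool) -0.0022072372216802873 [-0.0001  0.      0.    ] F tool [-0.1577 -0.2006 -0.1399] t 16.8
```

View pics/look_14.png

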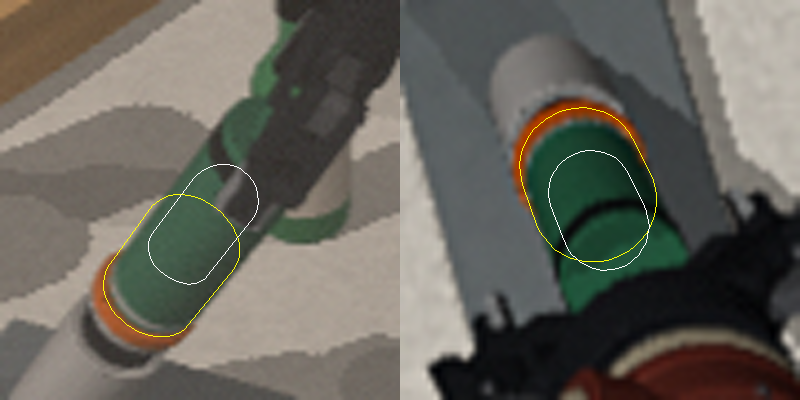

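View pics/wrist14.png

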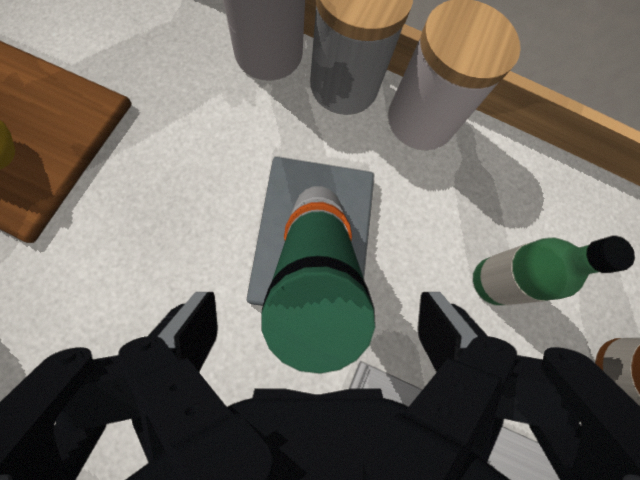

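Fully open and no contact: the tumbler at wrist (318,310) hangs with its rim on the orange ring at (318,215). Backing out along the axis.

```bash
python3 -m creep '[[0,0,0,0,0,-0.008,1],[0,0,0,0,0,-0.015,1],[0,0,0,0,0,-0.02,1],[0,0,0,0,0,-0.025,1],[0,0,0,0,0,-0.025,1],[0,0,0,0,0,-0.025,1],[0,0,0,0,0,-0.025,1],[0,0,0,0,0,0,1],[0,0,0,0,0,0,1],[0,0,0,0,0,0,1],[0,0,0,0,0,0,1]]'
python3 - <<'E'
from h import *
i=manip.grab_frame('side'); t=manip.grab_frame('top')
cv2.imwrite('pics/end_side.png',i);cv2.imwrite('pics/end_top.png',t)
cv2.imwrite('pics/end.png',np.hstack([cv2.resize(i[140:320,190:330],(400,514),interpolation=cv2.INTER_CUBIC),cv2.resize(t[130:258,265:365],(400,514),interpolation=cv2.INTER_CUBIC)]))
E
```

```text
time: 17.77
tool_pos: [0.5656, 0.0404, 0.3083]
tool_rot: [-0.018, 0.942, 0.215, 0.257]
contact_force: [-0.3, -0.2, -0.5]
gripper_width: 1.001
```

View pics/end.png

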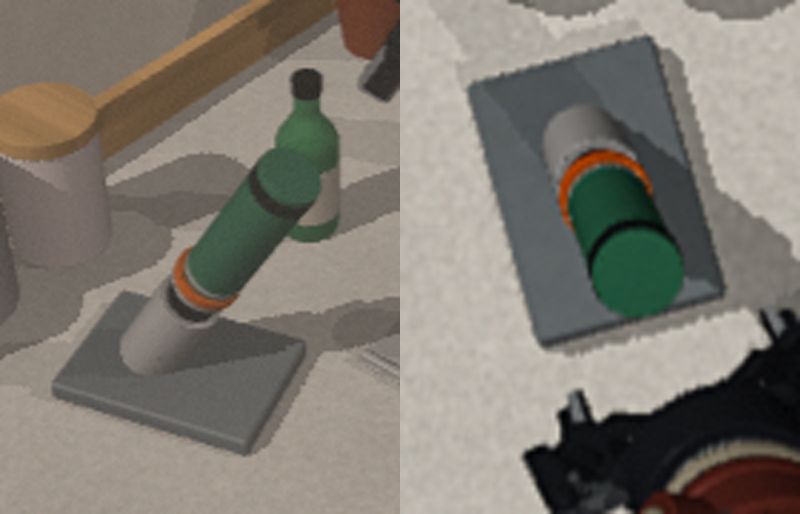

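View pics/end_side.png

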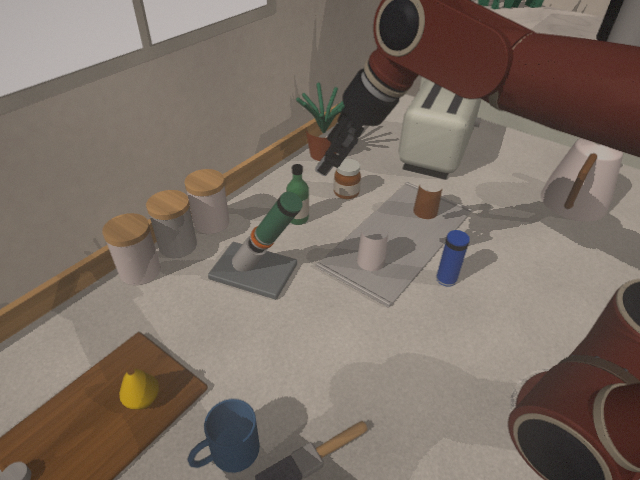

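```bash
python3 - <<'E'
from h import *
i=manip.grab_frame('side'); C=cam('side'); x,y,w,h=235,215,50,50; S=12
yaw=np.radians(16.7); pa=np.array([-.5*np.cos(yaw),-.5*np.sin(yaw),.75**.5]); seat=np.array([.6685,.0709,.125])
b=cv2.resize(i[y:y+h,x:x+w],None,fx=S,fy=S,interpolation=cv2.INTER_CUBIC); b2=cv2.convertScaleAbs(b,alpha=1.5)
for P,col in ((cyl(seat,pa,.0265,-.01,0),(255,255,255)),):
    q=((hull(C,P)-[x,y]+.5)*S-.5); cv2.polylines(b2,[q.astype(np.int32)],True,col,1)
cv2.imwrite('pics/endring.png',b2)
E
```

```text
(no output)
```

View pics/endring.png

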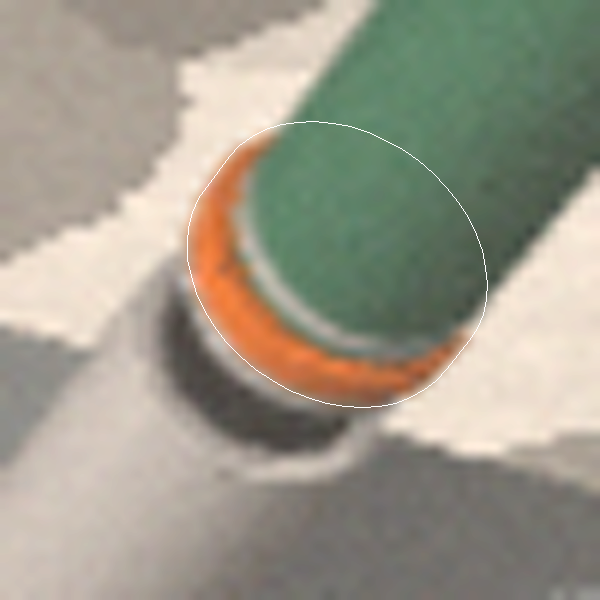

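The ring fills its predicted home outline and sits directly on the grey flange at about (320,395). The dark band below it is the spring gap under the flange. The tumbler's rim is on the ring, so I'm handing in.

```bash
python3 -c "
from plant import manip
print(manip.state()['contact_force'],manip.state()['time']); print(manip.job_done())"
```

```text
[-0.19328741  0.15901636  0.42661525] 17.9167
the job is handed in; nothing more can be done
None
```

The job is handed in at 17.9 s of the 53 s allowed, with the green tumbler hanging by itself on the peg and the orange ring fully home. No verdict was reported.

- **Push:** I slid the tumbler mouth first along the peg. The push stayed near 7–8 N while the ring slid, then climbed steadily. I stopped at about 13 N, eased off to about 2 N before opening the jaws, and backed out along the peg's axis.
- **Last checks:** The ring fills its predicted home outline directly on the flange, with the tumbler's rim resting on it. The gripper is clear and reads no contact. In the side view the other things look unmoved; I compared them only by eye.
- **Disagreements:**
  - The picture-based estimates of the tumbler's sideways position in the grip differed by a few millimetres. I used a middle value, and sideways forces stayed at 2–4 N.
  - The rim also looked a few millimetres further back than I had worked out, so I went by the felt force instead.
  - In the first top picture the network mistook the jar for the beaker, which I did not use.

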